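# Unlock a test chamber and hold its sprung cover just below its balance point

## Robot

A 7-joint arm with a two-finger parallel gripper is mounted at the origin on the work surface; the furniture and walls round the work are solid. World frame = base frame: x ahead of the robot, y to its left, z up, the work surface at z = 0. Lengths are in m, angles in rad, forces in N, time in s.
With the tool pointing down it reaches from about 0.4 to 0.9 m from the base axis. Payload 5.5 kg.
Tool frame: the origin (TCP) lies midway between the tips of the shut fingers; the grasp point (between the pads) lies 19 mm behind it; z points along the fingers, y is the line along which they close (so a half turn about z gives the same grasp; the last joint's range is limited). The gripper opens to 92 mm and grips with 3 to 60 N. Pads are 19 mm wide; open, the fingers measure 130 mm over their backs; the gripper's body (75 mm by 190 mm) begins 47 mm behind the grasp point.
Start: joints at [-0.965, 0.501, -0.427, 1.55, 0.221, 1.138, -0.21], TCP at [0.218, 0.612, 0.227] pointing down, gripper open.
Joint ranges: [-2.88, 2.88], [-0.31, 2.03], [-1.54, 1.56], [0.2, 2.42], [-1.41, 4.55], [0.19, 2.02], [-2.57, 2.57]. Speed limits (rad/s): [2.57, 2.57, 3.14, 3.14, 3.14, 3.14, 3.14].

## Interface

Orientations are given as [roll, pitch, yaw] about the fixed x, y, z axes, in that order (R = Rz(yaw) Ry(pitch) Rx(roll)).
In Python, from bench import monitor, cams, order gives the robot as it stands.
- The arm moves only by the shell command python3 -m inch 'ROWS'. ROWS is JSON, one flat list of numbers, 7 for each row, row after row: the shift along the tool's x, y, z scaled (see below), then the turn, a rotation vector about the tool's x, y, z scaled (see below), then the opening, from -1 (shut) to 1 (fully open), so that 0 is half open. In form: [x, y, z, ax, ay, az, fingers, x, y, z, ax, ay, az, fingers, ...]. A call has 1 to 12 rows; each row shifts and turns the commanded pose from where the row before left it, along the tool's axes as they then stand; what a row does not reach is not made up. The controller multiplies each number of a shift by 0.5 m and each number of a turn by 120 degrees. A row lasts 1/12 s, in which the tool goes at most 41.7 mm and 7.16 degrees, less where a joint would pass 70% of its speed; a pose out of reach is approached as far as the arm can. A call with a number of a shift or a turn outside -1 to 1 is refused whole. A call with a gripper value outside its range is refused whole. The fingers move at their own pace and stop on an object; the grip force is fixed at half the most. Time passes only in rows, so rows that do not move let the fingers close. It gives the time, the measured TCP pose, the force, the opening and the grip force at its end, in the units of the state.
- monitor.get_state(): the state, without advancing time (a new reading comes with each control period).
- cams.snapshot(name): name is "side" or "top"; returns a dict with "pixels" (384x512x3 uint8, blue, green, red), "camera_matrix" (3x3 intrinsics, pixels), "R" (3x3) and "t" (3): a world point X has camera coordinates R X + t. Camera axes: x right, y down, z forward; pixel columns grow to the right and rows downward; lengths in m; the calibration is good to about 2 mm. A picture is of the moment at which its call begins. There is no depth.
- order.close_job(): hands the job in; it is judged then, once.
Trained networks look in a picture, given as the dict that the camera call returned (one of the last four; its "shot" number tells which), for a name from the list of things; names that differ only in an ending like _2 or _b are one class to them, and where a whole thing is asked for, a point or a joint stands for the part that bears it (a point fixed in the world has none). Each returns a list of dicts, best first, with "conf" (0 to 1); they miss things now and then, are a little off and sometimes report something else, mostly with a low value. They report only what shows in the picture. A call takes as long as a camera call.
- cams.spot_in(picture, label): "position" ([x, y, z] in m, in the coordinates of the camera as it stood for that picture, good to about 4 mm: the middle of the surface that is visible of it).
The state is a dict: "time_s": time; "joint_pos": joint angles; "joint_vel": joint speeds; "joint_torque": joint torques, N m; "ee_pos": TCP position; "tcp_rot": TCP orientation; "force": force on the tool from outside, world axes, zero at the start; "wrist_torque": the same for the moment, N m; "finger_gap": finger opening in m; "gripper_force": force on a finger pad.
Only numpy, scipy, OpenCV 4.12 (cv2) and the standard library are available. Lean on these libraries where they do the work, as an engineer would, in place of code of your own. Each camera call takes 0.05 s, during which the arm holds its last target. There are 200 camera calls.

## Task

Turn the lock knob at the front of the test chamber counter-clockwise until it clicks over and frees the cover, then take the cover's bar handle and swing the sprung cover up unhurriedly, to about 65 degrees, clearly past its balance point at 55 degrees, never letting it fly up towards its stop or drop. Then ease it back and finish still holding it by the handle just below the balance point, about 45 degrees open, so that the boards inside can be looked at and it would shut by itself if released. The program ends while holding the cover still; leave everything else on the bench where it is.

Things in the scene. Friction and masses are not known exactly. Their poses are not given: they have to be found in the camera images.
- chamber: Light grey steel tray on 12 mm feet, fixed to the bench, 160 (x) x 170 (y) x 72 mm; origin at the centre of the tray's underside, 12 mm above the bench; z up. Its front (own -x side) faces roughly to the robot's right: there a grey pedestal (48x50 mm, top 90 mm above the bench) carries the lock knob and, beside it, the handle of the clear framed cover sticks out. The cover hinges at the back (+x).
- knob_grip (a point): Grip point on the knob's vertical axis, 130 mm above the bench, at (-107, +55, +118) mm in the chamber's frame. The black bar grip is 40 mm long, 12 mm thick, 110 to 144 mm above the bench; below it a 38 mm disc (104 to 110 mm) and a steel tongue (14 mm wide, tip 43 mm from the axis, 98 to 104 mm). Both point along the chamber's +x, the tongue over the cover's front edge, at joint value 0.
- lock_knob (a joint): Angle of the lock knob (rad), 0 locked, growing counter-clockwise seen from above, stop at 1.45. A detent spring pushes it back towards 0 below 0.7 rad and on towards the stop beyond (0.07 N m at most). At 1.1 and more the tongue is clear of the cover; below that it blocks the cover.
- cover_bar (a point): Middle of the cover's handle: a straight round steel bar, 12 mm thick, parallel to the chamber's y, with 53 mm free between its two side arms and 38 mm free between the bar and the cover's front edge. It is 210 mm from the hinge line; with the cover shut it lies at (-125, -25, +79) mm in the chamber's frame 91 mm above the bench with nothing beneath it.
- cover_hinge (a point): Point on the cover's hinge line (parallel to the chamber's y) level with the middle of the handle; in the chamber's frame at (+85, -25, +79) mm.
- cover (a joint): Opening angle (rad): 0 shut and level, growing as the front rises; stop at 1.5. At angle q the handle is 210*cos(q) mm in front (chamber's -x) of the hinge point and 210*sin(q) mm above it. A spring strut and the cover's weight (0.36 kg) shut it below 0.96 rad (55 degrees, the balance point) and swing it open above; holding it takes about 3 N along the arc at 0, 1 N at 0.6, 1 N back at 1.3.
- glue_bottle: Bystander: slim white squeeze bottle with a nozzle, 32x32x100 mm, standing; origin at the centre of its underside.
- tape_roll: Bystander: roll of black tape lying flat, 62x60x19 mm; origin at the centre of its underside.
- wire_reel: Bystander: small reel of wire, 62 mm across, 48 mm high, standing on its flange; origin at the centre of its underside.
- side_cutters: Bystander: side cutters with dipped grips lying flat, 63x139x11 mm, long along its own y; origin at the centre of its underside.
- calliper: Bystander: sliding calliper lying flat, 55x200x12 mm, long along its own y; origin at the centre of its underside.

How it is judged:
On the way, in this order (a step that is already met when the one before it is completed fails the run):
1. the knob is turned past its detent (1.1 rad or more) while the cover is still shut (value of joint lock_knob above 1.1 rad and value of joint cover below 0.06 rad), for 0.2 s.
2. the cover, held by the fingers, is past its balance point (beyond 1.03 rad, 59 degrees) (value of joint cover above 1.03 rad and contact force between the fingers and chamber above 0.2 N), for 0.2 s.
At the end, for the whole second after the job is handed in: The fingers still hold the cover, which stands still (under 0.1 rad/s) between 0.66 and 0.91 rad (38 and 52 degrees) open, just below its balance point at 0.96 rad; the knob is still past its detent (over 1.1 rad) (value of joint cover between 0.66 and 0.91 rad and velocity of joint cover between -0.1 and 0.1 rad/s and value of joint lock_knob above 1.1 rad and contact force between the fingers and chamber above 0.2 N); the arm keeps its last pose, push and grip.
It fails at once if the cover flies or is pushed up towards its stop (beyond 1.35 rad, 77 degrees) (value of joint cover above 1.35 rad).
It fails at once if the cover flies up or drops (faster than 2.5 rad/s) (velocity of joint cover above 2.5 rad/s or velocity of joint cover below -2.5 rad/s).
It fails at once if a bystander is moved by more than 30 mm (distance of any of glue_bottle, tape_roll, wire_reel, side_cutters, calliper from where it was at the start of the episode above 0.03 m).
It also fails if it takes over 54 s, if anything falls off the work surface, if the arm or the gripper's body presses on something with over 40 N, if the wrist force passes 120 N, or if a joint passes its speed limit or range.

## Working session

There is one attempt and no reset: what is moved stays moved. The work goes in short steps, Python scripts to look and compute and a shell command to move; the robot and the scene stay as the last step left them, time stands still between calls to the robot, and variables do not carry over. Pictures are saved under pics/ and viewed, at most 10 in all, crops included, and the job is handed in when it is done.

```bash
ls; mkdir -p pics; cat > h.py <<'E'
import numpy as np, cv2
from bench import monitor, cams, order
from scipy.spatial.transform import Rotation as Ro
def world(s,p): return np.array(s["R"]).T@(np.array(p)-np.array(s["t"]))
def proj(s,X):
    c=np.array(s["R"])@np.array(X)+np.array(s["t"]); p=np.array(s["camera_matrix"])@c; return p[:2]/p[2]
E
python3 - <<'E'
from h import *
st=monitor.get_state(); print(st)
for n in ("side","top"):
    s=cams.snapshot(n); cv2.imwrite(f"pics/{n}0.png",s["pixels"])
    print(n,-np.array(s["R"]).T@np.array(s["t"]))
    for l in ["chamber","knob_grip","cover_bar","cover_hinge","lock_knob","cover","glue_bottle","tape_roll","wire_reel","side_cutters","calliper"]:
        r=cams.spot_in(s,l)
        print(l,[(world(s,d["position"]).round(3).tolist(),proj(s,world(s,d["position"])).round().tolist(),round(d["conf"],2)) for d in r[:2]])
E
```

```text
pics
{'time_s': 0.0, 'joint_pos': array([-0.96478066,  0.50182358, -0.42675869,  1.55146592,  0.22080026,
        1.13830583, -0.2103217 ]), 'joint_vel': array([ 0.00011909, -0.00180897, -0.00223735,  0.00268276, -0.00087088,
        0.0019194 ,  0.00011446]), 'joint_torque': array([-5.93925561e-04, -5.66581964e+01, -5.81682399e+00, -2.79115033e+01,
       -6.87102950e-02,  3.10564355e-02,  2.11763272e-04]), 'ee_pos': array([0.2183137 , 0.61148587, 0.22568408]), 'tcp_rot': array([-3.13964371e+00, -4.13997528e-05,  2.79878486e+00]), 'force': array([ 0.21694674, -0.25326232, -0.63922826]), 'wrist_torque': array([ 0.0016781 , -0.048867  ,  0.00689686]), 'gripper_force': 0.0, 'finger_gap': 0.09160140168815925}
side [-0.14959935 -0.95858038  0.8429664 ]
chamber [([0.46, 0.294, 0.091], [255.0, 175.0], 0.81)]
knob_grip []
cover_bar [([0.487, 0.358, 0.099], [254.0, 164.0], 0.76)]
cover_hinge [([0.462, 0.291, 0.097], [256.0, 174.0], 0.85)]
lock_knob [([0.491, 0.351, 0.096], [256.0, 166.0], 0.62), ([0.402, 0.273, 0.119], [243.0, 174.0], 0.52)]
cover [([0.487, 0.353, 0.095], [255.0, 166.0], 0.9
[... 276 characters left out ...]
.0], 0.56)]
calliper [([0.229, -0.226, 0.011], [262.0, 302.0], 0.65)]
top [0.26413051 0.14594931 1.44971266]
chamber [([0.484, 0.358, 0.09], [190.0, 174.0], 0.87)]
knob_grip []
cover_bar [([0.487, 0.364, 0.087], [188.0, 173.0], 0.89)]
cover_hinge []
lock_knob [([0.406, 0.28, 0.113], [211.0, 196.0], 0.62)]
cover [([0.482, 0.364, 0.092], [188.0, 174.0], 0.81)]
glue_bottle [([0.411, 0.036, 0.076], [281.0, 196.0], 0.45)]
tape_roll [([0.46, -0.028, 0.013], [297.0, 185.0], 0.65), ([0.234, -0.222, 0.005], [350.0, 247.0], 0.5)]
wire_reel [([0.501, 0.05, 0.047], [277.0, 173.0], 0.53)]
side_cutters [([0.35, -0.093, 0.005], [315.0, 215.0], 0.73)]
calliper [([0.23, -0.224, 0.003], [350.0, 249.0], 0.51)]
```

```bash
python3 - <<'E'
import cv2
a=cv2.imread("pics/top0.png")[110:260,110:310]; cv2.imwrite("pics/topc.png",cv2.resize(a,(800,600),interpolation=cv2.INTER_CUBIC))
a=cv2.imread("pics/side0.png")[100:250,170:370]; cv2.imwrite("pics/sidec.png",cv2.resize(a,(800,600),interpolation=cv2.INTER_CUBIC))
E
```

```text
(no output)
```

View pics/topc.png

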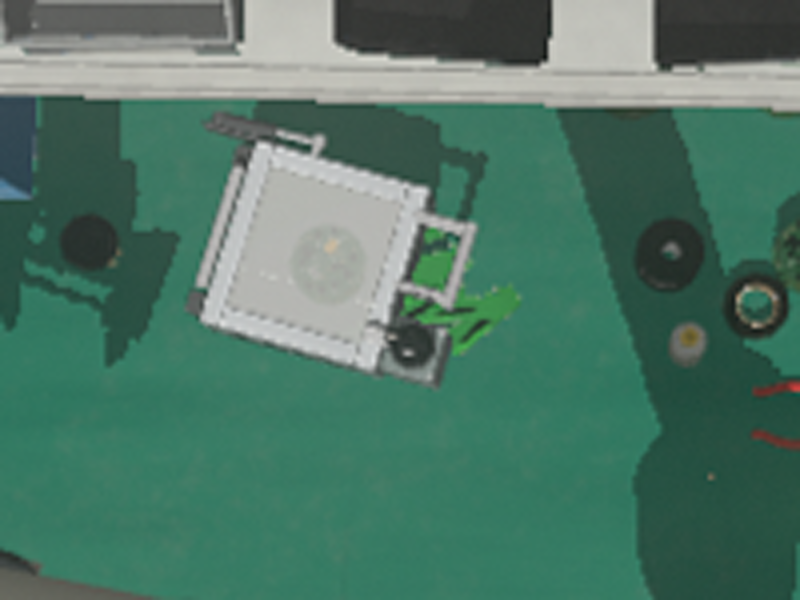

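View pics/sidec.png

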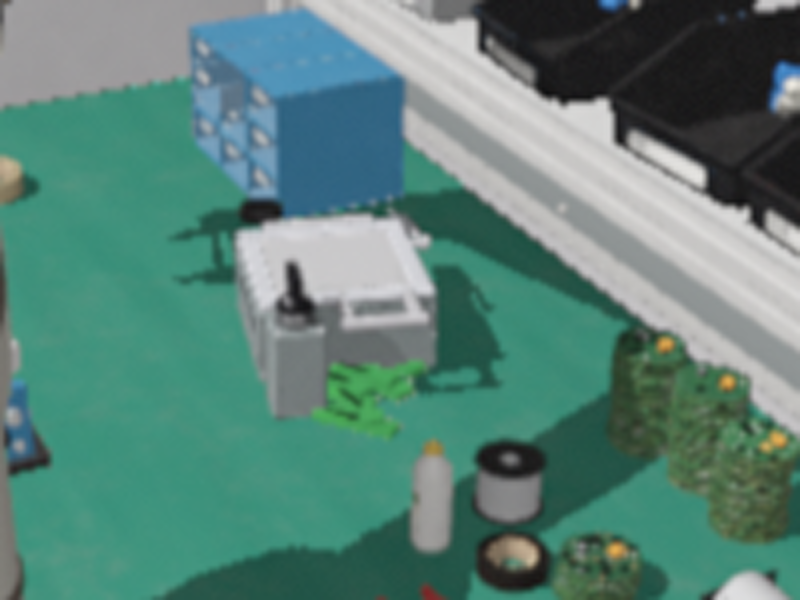

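The top crop shows the chamber with its cover, with the bar at about pixel (226,175), the knob at (212,195) and the pedestal. The bottle and the reel are well to the right (+280 px). I'll fit the pose now and check it by overlay.

```bash
cat >> h.py <<'E'
def ch(p,X):
    c,s=np.cos(p[2]),np.sin(p[2]); X=np.array(X)/1000
    return np.array([p[0]+c*X[0]-s*X[1],p[1]+s*X[0]+c*X[1],X[2]+.012])
E
python3 - <<'E'
from h import *
from scipy.optimize import least_squares
t=cams.snapshot("top"); s=cams.snapshot("side")
T=lambda u,v:(110+u/4-.4,110+v/4-.4); S=lambda u,v:(170+u/4-.4,100+v/4-.4)
obs=[(t,(-125,-25,83),T(463,263)),(t,(-107,55,95),T(410,342)),(s,(-107,55,132),S(292,265)),(s,(-107,55,96),S(295,308)),(s,(-125,-25,83),S(384,320)),
 (t,(-125,7,83),T(452,303)),(t,(-125,-57,83),T(472,226))]
f=lambda p:np.concatenate([proj(c,ch(p,X))-np.array(o) for c,X,o in obs])
r=least_squares(f,[.45,.35,1.3],loss="soft_l1"); p=r.x
print(p.round(4),r.fun.reshape(-1,2).round(1).tolist())
for n,X in dict(knob=(-107,55,118),bar=(-125,-25,79),hinge=(85,-25,79)).items(): print(n,ch(p,X).round(4))
np.save("p.npy",p)
out=[]
for c,(u,v) in ((t,(150,130)),(s,(215,140))):
    a=cv2.resize(c["pixels"][v:v+75,u:u+90],None,fx=8,fy=8,interpolation=cv2.INTER_CUBIC)[:, :]
    P=lambda X:tuple(int(k) for k in (proj(c,ch(p,X))-[u,v])*8+4)
    for X in [(-107,55,132),(-107,55,98),(-125,-25,83),(-125,7,83),(-125,-57,83),(-80,85,0),(-80,-85,0),(85,-25,79),(-80,85,72),(-80,-85,72),(80,-85,72),(80,85,72)]: cv2.circle(a,P(X),3,(0,0,255),-1)
    cv2.imwrite(f"pics/ov{u}.png",a)
    out.append(cv2.resize(a,(400,333)))
cv2.imwrite("pics/ov.png",cv2.hconcat(out))
E
```

```text
[0.4898 0.3617 1.2745] [[-0.5, 0.6], [0.2, 0.7], [1.0, 1.1], [0.3, -0.8], [0.6, 0.1], [-0.7, -0.7], [0.1, 1.3]]
knob [0.406  0.2754 0.13  ]
bar [0.4772 0.2349 0.091 ]
hinge [0.5386 0.4357 0.091 ]
```

View pics/ov150.png

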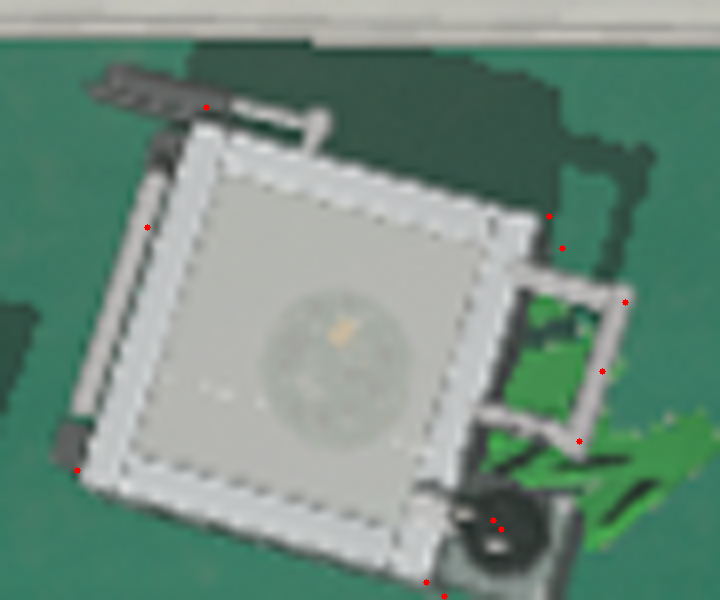

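The red points land on the bar, the knob disc and the hinge rod to about 1 px (2–3 mm), and the cover edges agree with the yaw. Next I'll move over the knob.

```bash
cat >> h.py <<'E'
def go(pos,yaw,pitch=0):
    "units in present tool axes: total shift, total turn"
    st=monitor.get_state(); R=Ro.from_euler("xyz",st["tcp_rot"]); G=Ro.from_euler("xyz",[np.pi,0,yaw])*Ro.from_euler("x",pitch)
    print("t",round(st["time_s"],2),"shift",(R.inv().apply(np.array(pos)-st["ee_pos"])/.5).round(4),"turn",(np.degrees((R.inv()*G).as_rotvec())/120).round(4),
      "pos",st["ee_pos"].round(4),"yaw",st["tcp_rot"].round(3),"q",st["joint_pos"].round(2),"F",st["force"].round(1),"gap",round(st["finger_gap"],4))
E
python3 -m inch '[-0.0483,-0.0423,0,0,0,0,0.3,-0.0483,-0.0423,0,0,0,0,0.3,-0.0483,-0.0423,0,0,0,0,0.3,-0.0483,-0.0423,0,0,0,0,0.3,-0.0483,-0.0423,0,0,0,0,0.3,-0.0483,-0.0423,0,0,0,0,0.3,-0.0483,-0.0423,0,0,0,0,0.3,-0.0483,-0.0423,0,0,0,0,0.3,-0.0483,-0.0423,0,0,0,0,0.3,-0.0483,-0.0423,0,0,0,0,0.3,-0.0483,-0.0423,0,0,0,0,0.3,-0.0483,-0.0423,0,0,0,0,0.3]' 
python3 -m inch '[0,0,0,0,0,0.058,0.3,0,0,0,0,0,0.058,0.3,0,0,0,0,0,0.058,0.3,0,0,0,0,0,0.058,0.3,0,0,0,0,0,0.058,0.3,0,0,0,0,0,0.058,0.3,0,0,0,0,0,0.058,0.3,0,0,0,0,0,0.058,0.3,0,0,0,0,0,0.058,0.3,0,0,0,0,0,0.058,0.3,0,0,0,0,0,0.058,0.3,0,0,0,0,0,0.058,0.3]'
python3 -c "
from h import *
p=np.load('p.npy'); go(ch(p,(-107,55,102)),p[2])"
```

```text
time_s: 2.3
ee_pos: [0.4067, 0.2744, 0.227]
tcp_rot: [3.141, 0.0, 2.799]
force: [1.0, -0.1, -1.0]
finger_gap: 0.0597
gripper_force: 0.0
time_s: 3.3
ee_pos: [0.4061, 0.2759, 0.2269]
tcp_rot: [3.141, -0.0, 1.335]
force: [-0.4, -0.7, 0.5]
finger_gap: 0.0593
gripper_force: 0.0
t 3.3 shift [-0.001  -0.      0.2258] turn [ 0.0001 -0.0002  0.029 ] pos [0.4061 0.2759 0.2269] yaw [ 3.141 -0.     1.335] q [-0.53  0.19 -0.14  1.95  0.03  1.   -0.92] F [-0.4 -0.7  0.5] gap 0.0593
```

```bash
python3 -m inch '[0,0,0.02,0,0,0.029,0.3,0,0,0.03,0,0,0,0.3,0,0,0.03,0,0,0,0.3,0,0,0.03,0,0,0,0.3,0,0,0.03,0,0,0,0.3,0,0,0.03,0,0,0,0.3,0,0,0.02,0,0,0,0.3,0,0,0.02,0,0,0,0.3,0,0,0.015,0,0,0,0.3,0,0,0,0,0,0,0.3,0,0,0,0,0,0,0.3]'
python3 -c "
from h import *
p=np.load('p.npy'); go(ch(p,(-107,55,102)),p[2])
o=[]
for n,(u,v) in (('top',(180,165)),('side',(220,135))):
    a=cams.snapshot(n)['pixels'][v:v+60,u:u+65]; o.append(cv2.resize(a,(400,370),interpolation=cv2.INTER_CUBIC))
cv2.imwrite('pics/knob.png',cv2.hconcat(o))"
```

```text
time_s: 4.22
ee_pos: [0.4061, 0.2758, 0.1142]
tcp_rot: [-3.141, 0.0, 1.28]
force: [0.1, 0.2, -0.1]
finger_gap: 0.0597
gripper_force: 0.0
t 4.22 shift [-0.0007  0.0001  0.0003] turn [-0.0001  0.0001  0.0029] pos [0.4061 0.2758 0.1142] yaw [-3.141  0.     1.28 ] q [-0.55  0.35 -0.12  2.05  0.06  0.75 -1.  ] F [ 0.1  0.2 -0.1] gap 0.0597
```

View pics/knob.png

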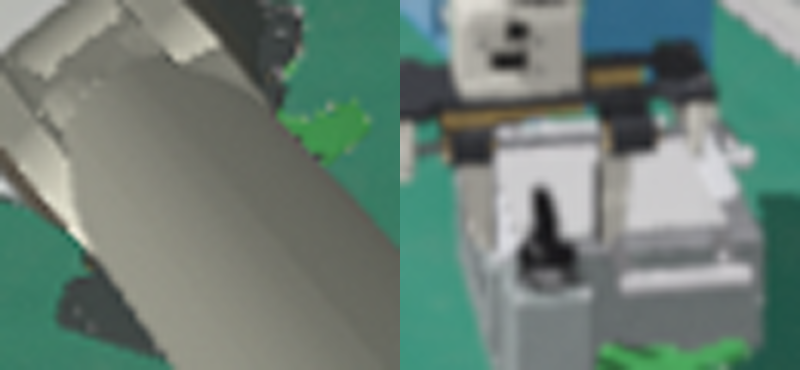

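In the side half the fingers, at about (480,240) and (620,240), straddle the knob grip at (545,230). I'll close on it.

```bash
python3 -m inch '[0,0,0,0,0,0,-0.9,0,0,0,0,0,0,-0.9,0,0,0,0,0,0,-0.9,0,0,0,0,0,0,-0.9,0,0,0,0,0,0,-0.9,0,0,0,0,0,0,-0.9,0,0,0,0,0,0,-0.9,0,0,0,0,0,0,-0.9]'
```

```text
time_s: 4.98
ee_pos: [0.406, 0.2759, 0.1143]
tcp_rot: [-3.141, -0.0, 1.281]
force: [-2.0, -0.3, 2.7]
finger_gap: 0.0119
gripper_force: 30.5
```

```bash
python3 -m inch '[0,0,0,0,0,-0.05,-0.9,0,0,0,0,0,-0.05,-0.9,0,0,0,0,0,-0.05,-0.9,0,0,0,0,0,-0.05,-0.9,0,0,0,0,0,-0.05,-0.9,0,0,0,0,0,-0.05,-0.9,0,0,0,0,0,-0.05,-0.9,0,0,0,0,0,-0.05,-0.9,0,0,0,0,0,-0.05,-0.9,0,0,0,0,0,-0.05,-0.9,0,0,0,0,0,-0.05,-0.9,0,0,0,0,0,-0.05,-0.9]'
python3 -m inch '[0,0,0,0,0,-0.03,-0.9,0,0,0,0,0,-0.03,-0.9,0,0,0,0,0,0,-0.9,0,0,0,0,0,0,-0.9,0,0,0,0,0,0,-0.9]'
```

```text
time_s: 5.98
ee_pos: [0.4056, 0.2757, 0.1143]
tcp_rot: [-3.141, -0.0, 2.542]
force: [-1.5, 0.3, 2.8]
finger_gap: 0.0117
gripper_force: 30.9
time_s: 6.4
ee_pos: [0.4056, 0.2757, 0.1143]
tcp_rot: [-3.141, -0.0, 2.661]
force: [-2.5, -0.8, 5.5]
finger_gap: 0.0115
gripper_force: 31.0
```

```bash
python3 -m inch '[0,0,0,0,0,0,0.1,0,0,0,0,0,0,0.1,0,0,0,0,0,0,0.1,0,0,0,0,0,0,0.1,0,0,-0.02,0,0,0,0.1,0,0,-0.03,0,0,0,0.1,0,0,-0.04,0,0,0,0.1,0,0,-0.04,0,0,0,0.1,0,0,-0.04,0,0,0,-0.39,0,0,-0.04,0,0,0,-0.39,0,0,0,0,0,0,-0.39]'
python3 -c "
from h import *
p=np.load('p.npy'); go(ch(p,(-125,-25,60)),p[2]+np.pi/2)
o=[]
for n,(u,v) in (('top',(180,165)),('side',(220,135))):
    s=cams.snapshot(n)
    for l in ('knob_grip','cover_bar'): print(n,l,[(world(s,d['position']).round(3).tolist(),round(d['conf'],2)) for d in cams.spot_in(s,l)[:1]])
    a=s['pixels'][v:v+60,u:u+65]; o.append(cv2.resize(a,(400,370),interpolation=cv2.INTER_CUBIC))
cv2.imwrite('pics/knob2.png',cv2.hconcat(o))"
```

```text
time_s: 7.32
ee_pos: [0.4082, 0.2775, 0.2238]
tcp_rot: [3.135, 0.004, 2.663]
force: [0.6, -0.1, -0.2]
finger_gap: 0.0353
gripper_force: 0.0
t 7.32 shift [-0.1607 -0.014   0.3041] turn [ 0.0028  0.0021 -0.0872] pos [0.4082 0.2775 0.2238] yaw [3.135 0.004 2.663] q [-0.25  0.22 -0.45  1.94  0.11  1.    0.34] F [ 0.6 -0.1 -0.2] gap 0.0353
top knob_grip []
top cover_bar [([0.52, 0.416, 0.09], 0.64)]
side knob_grip [([0.398, 0.27, 0.123], 0.72)]
side cover_bar [([0.493, 0.357, 0.097], 0.69)]
```

View pics/knob2.png

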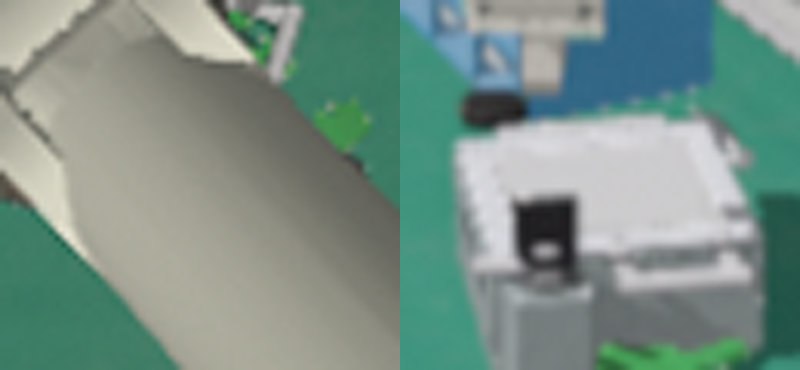

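The grip at (545,235) is now seen broadside, so the knob is turned. Next, over the bar.

```bash
python3 -m inch '[-0.04,-0.0035,0,0,0,0,-0.39,-0.04,-0.0035,0,0,0,0,-0.39,-0.04,-0.0035,0,0,0,0,-0.39,-0.04,-0.0035,0,0,0,0,-0.39,0,0,0,0,0,-0.044,-0.39,0,0,0,0.003,0.002,-0.044,-0.39,0,0,0.05,0,0,0,-0.39,0,0,0.05,0,0,0,-0.39,0,0,0,0,0,0,-0.39,0,0,0,0,0,0,-0.39]'
python3 -c "
from h import *
p=np.load('p.npy'); go(ch(p,(-125,-25,60)),p[2]+np.pi/2)
o=[]
for n,(u,v) in (('top',(190,150)),('side',(220,125))):
    s=cams.snapshot(n); a=s['pixels'][v:v+60,u:u+65]; a=cv2.resize(a,(400,370),interpolation=cv2.INTER_CUBIC)
    for X in ((-125,-25,83),):
        cv2.circle(a,tuple(int(k) for k in (proj(s,ch(p,X))-[u,v])*6.16+3),3,(0,0,255),-1)
    o.append(a)
cv2.imwrite('pics/bar.png',cv2.hconcat(o))"
```

```text
time_s: 8.45
ee_pos: [0.4719, 0.2317, 0.1675]
tcp_rot: [-3.133, -0.008, 2.847]
force: [0.6, 1.0, -0.4]
finger_gap: 0.0278
gripper_force: 0.0
t 8.45 shift [-0.01    0.0108  0.1909] turn [-0.0043 -0.004   0.0009] pos [0.4719 0.2317 0.1675] yaw [-3.133 -0.008  2.847] q [-0.16  0.36 -0.42  1.91  0.18  0.93  0.61] F [ 0.6  1.  -0.4] gap 0.0278
```

View pics/bar.png

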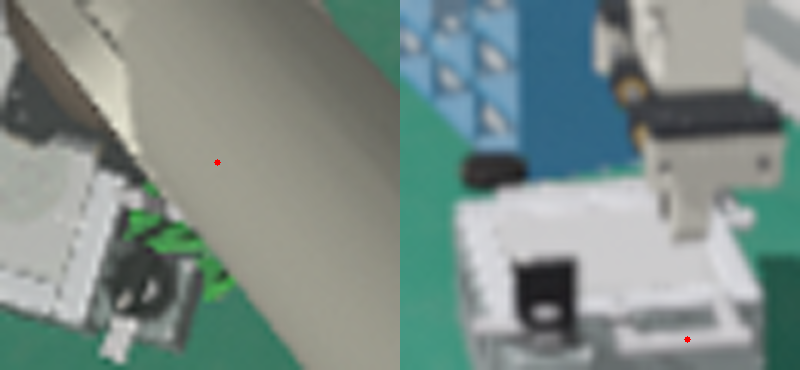

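The tongue points along chamber +y, clear of the cover. In the side view the fingers hang above the bar, whose predicted mark at (687,340) lies on the bar. I'll correct the position and descend.

```bash
python3 -m inch '[-0.01,0.011,0,-0.004,-0.004,0,-0.39,0,0,0.02,0,0,0,-0.39,0,0,0.02,0,0,0,-0.39,0,0,0.02,0,0,0,-0.39,0,0,0.02,0,0,0,-0.39,0,0,0,0,0,0,-0.39,0,0,0,0,0,0,-0.39]'
python3 -c "
from h import *
p=np.load('p.npy'); go(ch(p,(-125,-25,60)),p[2]+np.pi/2)"
```

```text
time_s: 9.13
ee_pos: [0.4792, 0.2359, 0.128]
tcp_rot: [3.141, 0.002, 2.847]
force: [0.6, 0.3, 0.3]
finger_gap: 0.028
gripper_force: 0.0
t 9.13 shift [ 0.0033 -0.0032  0.1119] turn [0.0004 0.0009 0.0009] pos [0.4792 0.2359 0.128 ] yaw [3.141e+00 2.000e-03 2.847e+00] q [-0.18  0.42 -0.4   1.93  0.22  0.83  0.58] F [0.6 0.3 0.3] gap 0.028
```

```bash
python3 -m inch '[0.003,-0.003,0.012,0,0,0,-0.39,0,0,0.015,0,0,0,-0.39,0,0,0.015,0,0,0,-0.39,0,0,0.015,0,0,0,-0.39,0,0,0.015,0,0,0,-0.39,0,0,0.015,0,0,0,-0.39,0,0,0.015,0,0,0,-0.39,0,0,0.010,0,0,0,-0.39,0,0,0,0,0,0,-0.39]'
python3 -c "
from h import *
p=np.load('p.npy'); go(ch(p,(-125,-25,60)),p[2]+np.pi/2)"
```

```text
time_s: 9.88
ee_pos: [0.4776, 0.235, 0.0717]
tcp_rot: [3.141, 0.002, 2.847]
force: [-0.4, -0.1, 0.0]
finger_gap: 0.028
gripper_force: 0.0
t 9.88 shift [ 0.0006 -0.0004 -0.0006] turn [0.0004 0.001  0.0009] pos [0.4776 0.235  0.0717] yaw [3.141e+00 2.000e-03 2.847e+00] q [-0.21  0.5  -0.37  1.97  0.27  0.72  0.54] F [-0.4 -0.1  0. ] gap 0.028
```

No contact during the descent, so I'll close on the bar.

```bash
python3 -m inch '[0,0,0,0,0,0,-0.9,0,0,0,0,0,0,-0.9,0,0,0,0,0,0,-0.9,0,0,0,0,0,0,-0.9,0,0,0,0,0,0,-0.9,0,0,0,0,0,0,-0.9]'
python3 - <<'E'
from h import *
p=np.load('p.npy')
st=monitor.get_state(); R=Ro.from_euler("xyz",st["tcp_rot"]); 
h=ch(p,(85,-25,79)); g=st["ee_pos"]-R.apply([0,0,.019]); ex=R.apply([0,1,0])
print("grasp",g,"gap",st["finger_gap"],"to hinge along tool y",(h-g)@ex,(h-g)@R.apply([1,0,0]),h[2]-g[2])
# tool kept upright except tilt k*q about tool x; rows in tool axes
r=.21; P=[]
for k in (0,):
  for q in np.radians(np.arange(0,66,5)):
    P.append((r*(1-np.cos(q)),-r*np.sin(q)))
print((np.diff(P,axis=0)/.5).round(4).tolist())
E
```

```text
time_s: 10.38
ee_pos: [0.4792, 0.237, 0.0737]
tcp_rot: [3.136, 0.005, 2.848]
force: [2.6, 5.4, -3.3]
finger_gap: 0.0109
gripper_force: 30.0
grasp [0.47911016 0.23692158 0.09270547] gap 0.010854153934679216 to hinge along tool y 0.20748264986370968 0.0006024730015351463 -0.0017054746854107683
[[0.0016, -0.0366], [0.0048, -0.0363], [0.0079, -0.0358], [0.011, -0.0349], [0.014, -0.0339], [0.0169, -0.0325], [0.0197, -0.0309], [0.0223, -0.0291], [0.0248, -0.027], [0.027, -0.0248], [0.0291, -0.0223], [0.0309, -0.0197], [0.0325, -0.0169]]
```

Held (gap about 11 mm on the 12 mm bar). Lift along the arc at 2.5° per row, with a check after the first 30°.

```bash
python3 -m inch '[0,0.0004,-0.0183,0,0,0,-0.9,0,0.0012,-0.0183,0,0,0,-0.9,0,0.002,-0.0182,0,0,0,-0.9,0,0.0028,-0.0181,0,0,0,-0.9,0,0.0036,-0.018,0,0,0,-0.9,0,0.0043,-0.0178,0,0,0,-0.9,0,0.005,-0.0176,0,0,0,-0.9,0,0.006,-0.0173,0,0,0,-0.9,0,0.0066,-0.0171,0,0,0,-0.9,0,0.0074,-0.0168,0,0,0,-0.9,0,0.008,-0.0165,0,0,0,-0.9,0,0.0089,-0.016,0,0,0,-0.9]'
cat > a.py <<'E'
from h import *
p=np.load('p.npy'); st=monitor.get_state(); R=Ro.from_euler("xyz",st["tcp_rot"])
h=ch(p,(85,-25,79)); g=st["ee_pos"]-R.apply([0,0,.019]); d=h-g
y=Ro.from_euler("z",p[2]).apply([1,0,0])@d; print("q",np.degrees(np.arctan2(-d[2],y)).round(1),"r",np.hypot(y,d[2]).round(4),"side",(R.apply([1,0,0])@d).round(4),
 "rot",st["tcp_rot"].round(3),"F",st["force"].round(1),"gap",round(st["finger_gap"],4),"gf",st["gripper_force"],st["joint_pos"].round(2))
E
python3 a.py
```

```text
time_s: 11.38
ee_pos: [0.487, 0.2656, 0.1788]
tcp_rot: [3.133, 0.005, 2.849]
force: [6.5, 10.8, -10.9]
finger_gap: 0.0113
gripper_force: 30.0
q 31.0 r 0.2075 side 0.0001 rot [3.133 0.005 2.849] F [  6.5  10.8 -10.9] gap 0.0113 gf 30.00275820493698 [-0.2   0.38 -0.42  1.85  0.19  0.94  0.57]
```

```bash
python3 -m inch '[0,0.0125,-0.0142,0,0,0,-0.9,0,0.0102,-0.0154,0,0,0,-0.9,0,0.0108,-0.015,0,0,0,-0.9,0,0.0115,-0.0144,0,0,0,-0.9,0,0.012,-0.0138,0,0,0,-0.9,0,0.0127,-0.0132,0,0,0,-0.9,0,0.0132,-0.0127,0,0,0,-0.9,0,0.0138,-0.0121,0,0,0,-0.9,0,0.0143,-0.0114,0,0,0,-0.9,0,0.0148,-0.0109,0,0,0,-0.9,0,0.0152,-0.0102,0,0,0,-0.9,0,0.0157,-0.0095,0,0,0,-0.9]'
python3 a.py
```

```text
time_s: 12.38
ee_pos: [0.5069, 0.3374, 0.2551]
tcp_rot: [-3.141, 0.001, 2.848]
force: [-7.3, 2.2, -1.9]
finger_gap: 0.011
gripper_force: 30.0
q 60.6 r 0.2102 side -0.0016 rot [-3.141e+00  1.000e-03  2.848e+00] F [-7.3  2.2 -1.9] gap 0.011 gf 29.951232075691223 [-0.3   0.4  -0.44  1.63  0.19  1.15  0.49]
```

```bash
python3 -m inch '[0.001,0.0161,-0.0088,0,0,0,-0.9,0.001,0.0164,-0.0081,0,0,0,-0.9,0,0,0,0,0,0,-0.9,0,0,0,0,0,0,-0.9,0,0,0,0,0,0,-0.9,0,0,0,0,0,0,-0.9,0,0,0,0,0,0,-0.9,0,0,0,0,0,0,-0.9]'
python3 a.py; python3 - <<'E'
from h import *
p=np.load('p.npy');o=[]
for n,(u,v) in (('top',(160,120)),('side',(200,90))):
    a=cams.snapshot(n)['pixels'][v:v+100,u:u+108]; o.append(cv2.resize(a,(400,370),interpolation=cv2.INTER_CUBIC))
cv2.imwrite('pics/up.png',cv2.hconcat(o))
E
```

```text
time_s: 13.05
ee_pos: [0.5113, 0.3528, 0.2639]
tcp_rot: [3.14, 0.003, 2.847]
force: [-6.6, 1.7, 2.1]
finger_gap: 0.0111
gripper_force: 29.9
q 65.5 r 0.2108 side -0.0016 rot [3.140e+00 3.000e-03 2.847e+00] F [-6.6  1.7  2.1] gap 0.0111 gf 29.93276685476303 [-0.32  0.42 -0.44  1.59  0.19  1.18  0.48]
```

View pics/up.png

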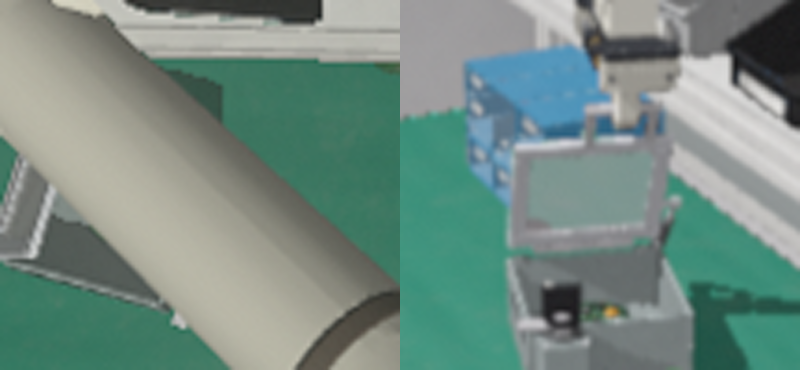

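The side view shows the cover open at about 65° with the fingers on the bar at (625,110), and the knob and tongue still turned. I'll ease it back to 45°.

```bash
python3 -m inch '[0,-0.0113,0.0054,0,0,0,-0.9,0,-0.0112,0.0057,0,0,0,-0.9,0,-0.011,0.006,0,0,0,-0.9,0,-0.0108,0.0064,0,0,0,-0.9,0,-0.0106,0.0067,0,0,0,-0.9,0,-0.0104,0.007,0,0,0,-0.9,0,-0.0102,0.0073,0,0,0,-0.9,0,-0.01,0.0076,0,0,0,-0.9,0,-0.0097,0.0079,0,0,0,-0.9,0,-0.0095,0.0082,0,0,0,-0.9,0,-0.0092,0.0085,0,0,0,-0.9,0,-0.009,0.0087,0,0,0,-0.9]'
python3 -m inch '[0,0,0,0,0,0,-0.9,0,0,0,0,0,0,-0.9,0,0,0,0,0,0,-0.9,0,0,0,0,0,0,-0.9,0,0,0,0,0,0,-0.9,0,0,0,0,0,0,-0.9]'
python3 a.py; python3 - <<'E'
from h import *
s=cams.snapshot('side'); cv2.imwrite('pics/fin.png',cv2.resize(s['pixels'][90:190,200:308],(648,600),interpolation=cv2.INTER_CUBIC))
E
```

```text
time_s: 14.15
ee_pos: [0.4951, 0.2933, 0.22]
tcp_rot: [3.139, 0.005, 2.846]
force: [-1.5, 0.1, -0.2]
finger_gap: 0.0112
gripper_force: 30.0
time_s: 14.65
ee_pos: [0.4952, 0.2939, 0.2208]
tcp_rot: [3.139, 0.005, 2.847]
force: [-0.6, -0.1, 0.3]
finger_gap: 0.0109
gripper_force: 30.0
q 45.1 r 0.2101 side 0.0004 rot [3.139 0.005 2.847] F [-0.6 -0.1  0.3] gap 0.0109 gf 29.979482889175415 [-0.24  0.37 -0.43  1.75  0.18  1.05  0.54]
```

View pics/fin.png

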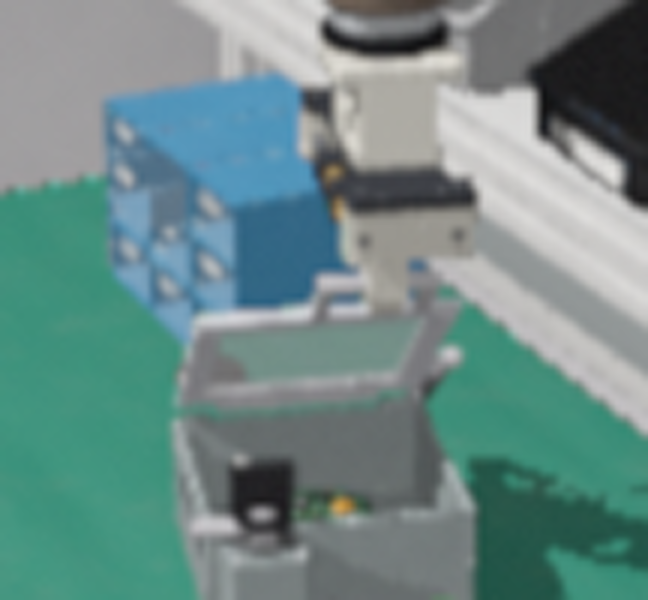

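The picture shows the cover at about 45°, held at the bar (390,300), with the knob still turned at (262,495). Handing in.

```bash
python3 -c "
from bench import order; print(order.close_job())"
```

```text
the job is handed in; nothing more can be done
None
```

The job is handed in, with no verdict shown: the knob was turned about 79° counter-clockwise, the cover was swung to about 65° and eased back, and the fingers still hold it by the bar at about 45°.

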